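# Load the sampler tray from the bench rack in run order

### The job

Load the four silver-capped vials from the white rack into the empty grey sampler tray, keeping their run order: both the rack and the tray count from their bevelled end, so the vial nearest the rack's bevelled end goes into the well nearest the tray's bevelled end, and so on along the row. Keep the vials upright and set each one down fully in its well rather than dropping it. Leave the black-capped retain vials standing in their wells in the rack.

Things in the scene. Friction and masses are not known exactly. Their poses are not given: they have to be found in the camera images.
- rack: White rack, 104 (x) x 228 (y) x 36 mm, fixed; two rows of four round wells, 32 mm wide, 20 deep (floor z = 16 mm). Origin under the middle of the far row, which holds the vials to run: wells at x = 0, y = [82.5, 27.5, -27.5, -82.5] mm; the near row (retains) is at x = -52. Run starts at the +y (robot's left) end, bevelled (corners cut off); the -y end is square. x points away from the robot.
- tray: Grey anodised metal sampler tray, 56 (x) x 228 (y) x 30 mm, fixed, empty; one row of four round wells 32 mm wide, 18 deep (floor z = 12 mm). Origin under its middle: wells at x = 0, y = [82.5, 27.5, -27.5, -82.5] mm. Run starts at the -y (robot's right) end, bevelled, with a pin; the +y end has a wire handle. Left or right of the rack. Tall cabinets 65 mm behind: close the gripper along the row.
- vial_tall: Amber glass sample vial to be run, silver crimped cap, tall (78 mm high) with a wide cap 21 mm across; round body 24 mm in diameter, straight up to 60 mm above the foot, foot rounded by 2.5 mm, about 30 g. Stands upright in a well of the rack's far row. Origin: centre of the underside; z up along the axis.
- vial_necked: Amber glass sample vial to be run, silver crimped cap, 84 mm high with a sloping shoulder and a long thin neck, its cap only 15 mm across; round body 24 mm in diameter, straight up to 46 mm above the foot, foot rounded by 2.5 mm, about 30 g. Stands upright in a well of the rack's far row. Origin: centre of the underside; z up along the axis.
- vial_straight: Amber glass sample vial to be run, silver crimped cap, 62 mm high and straight-sided, its cap as wide as the body (24 mm); round body 24 mm in diameter, straight up to 62 mm above the foot, foot rounded by 2.5 mm, about 30 g. Stands upright in a well of the rack's far row. Origin: centre of the underside; z up along the axis.
- vial_short: Amber glass sample vial to be run, silver crimped cap, short (50 mm high) with a wide cap 21 mm across; round body 24 mm in diameter, straight up to 34 mm above the foot, foot rounded by 2.5 mm, about 30 g. Stands upright in a well of the rack's far row. Origin: centre of the underside; z up along the axis.
- retain_tall: Retained duplicate: the same glass as vial_tall but with a ribbed black screw cap, 1 mm wider. Stands in the well of the rack's near row beside vial_tall (52 mm from it), and stays there. Origin: centre of the underside.
- retain_necked: Retained duplicate: the same glass as vial_necked but with a ribbed black screw cap, 1 mm wider. Stands in the well of the rack's near row beside vial_necked (52 mm from it), and stays there. Origin: centre of the underside.
- retain_straight: Retained duplicate: the same glass as vial_straight but with a ribbed black screw cap, 1 mm wider. Stands in the well of the rack's near row beside vial_straight (52 mm from it), and stays there. Origin: centre of the underside.
- retain_short: Retained duplicate: the same glass as vial_short but with a ribbed black screw cap, 1 mm wider. Stands in the well of the rack's near row beside vial_short (52 mm from it), and stays there. Origin: centre of the underside.

How it is judged (in metres and radians):
At the end, for the whole second after the job is handed in: Each silver-capped vial is released, at rest, upright (within 7 degrees) on the floor of its tray well (4 mm in height, 9 mm along and across); counted from the bevelled ends the order in the tray is that in which they stood in the rack. The retains stand upright in their wells as before ((not (y of retain_tall in the frame of rack between 0.0625 and 0.1025 m) or y of vial_tall in the frame of tray between -0.0915 and -0.0735 m) and (not (y of retain_tall in the frame of rack between 0.0075 and 0.0475 m) or y of vial_tall in the frame of tray between -0.0365 and -0.0185 m) and (not (y of retain_tall in the frame of rack between -0.0475 and -0.0075 m) or y of vial_tall in the frame of tray between 0.0185 and 0.0365 m) and (not (y of retain_tall in the frame of rack between -0.1025 and -0.0625 m) or y of vial_tall in the frame of tray between 0.0735 and 0.0915 m) and x of vial_tall in the frame of tray between -0.009 and 0.009 m and z of vial_tall in the frame of tray between 0.008 and 0.016 m and angle between each of vial_tall, vial_necked, vial_straight, vial_short's own z axis and vertical below 0.12 rad and linear speed of each of vial_tall, vial_necked, vial_straight, vial_short below 0.02 m/s and x of retain_tall in the frame of rack between -0.064 and -0.04 m and angle between each of retain_tall, retain_necked, retain_straight, retain_short's own z axis and vertical below 0.15 rad and z of each of retain_tall, retain_necked, retain_straight, retain_short in the frame of rack below 0.022 m and (not (y of retain_necked in the frame of rack between 0.0625 and 0.1025 m) or y of vial_necked in the frame of tray between -0.0915 and -0.0735 m) and (not (y of retain_necked in the frame of rack between 0.0075 and 0.0475 m) or y of vial_necked in the frame of tray between -0.0365 and -0.0185 m) and (not (y of retain_necked in the frame of rack between -0.0475 and -0.0075 m) or y of vial_necked in the frame of tray between 0.0185 and 0.0365 m) and (not (y of retain_necked in the frame of rack between -0.1025 and -0.0625 m) or y of vial_necked in the frame of tray between 0.0735 and 0.0915 m) and x of vial_necked in the frame of tray between -0.009 and 0.009 m and z of vial_necked in the frame of tray between 0.008 and 0.016 m and x of retain_necked in the frame of rack between -0.064 and -0.04 m and (not (y of retain_straight in the frame of rack between 0.0625 and 0.1025 m) or y of vial_straight in the frame of tray between -0.0915 and -0.0735 m) and (not (y of retain_straight in the frame of rack between 0.0075 and 0.0475 m) or y of vial_straight in the frame of tray between -0.0365 and -0.0185 m) and (not (y of retain_straight in the frame of rack between -0.0475 and -0.0075 m) or y of vial_straight in the frame of tray between 0.0185 and 0.0365 m) and (not (y of retain_straight in the frame of rack between -0.1025 and -0.0625 m) or y of vial_straight in the frame of tray between 0.0735 and 0.0915 m) and x of vial_straight in the frame of tray between -0.009 and 0.009 m and z of vial_straight in the frame of tray between 0.008 and 0.016 m and x of retain_straight in the frame of rack between -0.064 and -0.04 m and (not (y of retain_short in the frame of rack between 0.0625 and 0.1025 m) or y of vial_short in the frame of tray between -0.0915 and -0.0735 m) and (not (y of retain_short in the frame of rack between 0.0075 and 0.0475 m) or y of vial_short in the frame of tray between -0.0365 and -0.0185 m) and (not (y of retain_short in the frame of rack between -0.0475 and -0.0075 m) or y of vial_short in the frame of tray between 0.0185 and 0.0365 m) and (not (y of retain_short in the frame of rack between -0.1025 and -0.0625 m) or y of vial_short in the frame of tray between 0.0735 and 0.0915 m) and x of vial_short in the frame of tray between -0.009 and 0.009 m and z of vial_short in the frame of tray between 0.008 and 0.016 m and x of retain_short in the frame of rack between -0.064 and -0.04 m); the robot touches nothing.
It fails at once if a vial or a retain is laid over or knocked over (leans more than 35 degrees) (angle between any of vial_tall, vial_necked, vial_straight, vial_short, retain_tall, retain_necked, retain_straight, retain_short's own z axis and vertical above 0.6 rad).
It fails at once if a retain leaves its well (moves more than 15 mm) (distance of any of retain_tall, retain_necked, retain_straight, retain_short from where it was at the start of the episode above 0.015 m).
It fails at once if a vial is dropped into the tray (falls faster than 0.8 m/s in its well) ((x of vial_tall in the frame of tray between -0.025 and 0.025 m and y of vial_tall in the frame of tray between -0.11 and 0.11 m and z of vial_tall in the frame of tray below 0.03 m and linear speed of vial_tall above 0.8 m/s) or (x of vial_necked in the frame of tray between -0.025 and 0.025 m and y of vial_necked in the frame of tray between -0.11 and 0.11 m and z of vial_necked in the frame of tray below 0.03 m and linear speed of vial_necked above 0.8 m/s) or (x of vial_straight in the frame of tray between -0.025 and 0.025 m and y of vial_straight in the frame of tray between -0.11 and 0.11 m and z of vial_straight in the frame of tray below 0.03 m and linear speed of vial_straight above 0.8 m/s) or (x of vial_short in the frame of tray between -0.025 and 0.025 m and y of vial_short in the frame of tray between -0.11 and 0.11 m and z of vial_short in the frame of tray below 0.03 m and linear speed of vial_short above 0.8 m/s)).
It also fails if it takes over 109 s, if anything falls off the work surface, if the arm or the gripper's body presses on something with over 40 N, if the wrist force passes 120 N, or if a joint passes its speed limit or range.

### The arm

A 6-joint arm with a two-finger parallel gripper is mounted at the origin on a cart in front of the work surface, level with it; the furniture and walls round the work are solid. World frame = base frame: x ahead of the robot, y to its left, z up, the work surface at z = 0. Lengths are in m, angles in degrees, forces in N, time in s.
With the tool pointing down it reaches from about 0.25 to 0.725 m from the base axis. Payload 9.7 kg.
Tool frame: the origin (TCP) lies between the finger pads; the fingertips stand bot.tcp_to_tips ahead of it and the grasp point (between the pads) lies 11 mm behind it (bot.tcp_to_tips is the distance from the TCP to the fingertips, in m); z points along the fingers, y is the line along which they close (so a half turn about z gives the same grasp; the last joint's range is limited). The gripper opens to 85 mm and grips with 20 to 120 N. Pads are 22 mm wide; open, the fingers measure 114 mm over their backs; the gripper's body (76 mm by 85 mm) begins 54 mm behind the grasp point. The pads swing forward as they close: fully open they stand 13 mm farther back than shut.
Start: joints at [64.572, 4.979, 10.078, 95.1, 0, 90], TCP at [0.236, 0.497, 0.239] pointing down, gripper open.
Joint ranges: [-179.16, 179.16], [-48.56, 103.87], [-65.8, 70.77], [-126.05, 130.52], [-82.76, 87.17], [-180, 180]. Speed limits (degrees/s): [127.2, 127.2, 147.25, 180, 180, 180].

### API

Orientations are given as [roll, pitch, yaw] about the fixed x, y, z axes, in that order (R = Rz(yaw) Ry(pitch) Rx(roll)).
In Python, from workcell import bot gives the robot as it stands. The module is installed in compiled form; this text tells all that it offers.
- The arm moves only by the tool carry_out, never from a script. Its arguments are lists of equal length, an entry for each row: "linear": the shift along the world's x, y, z normalised to -1 to 1, where 1 is 2 cm, a list of three; "rotation": the turn, a rotation vector about the world's x, y, z normalised to -1 to 1, where 1 is 8 degrees, a list of three; "grip": the closure, from -1 (fully open) to 1 (shut). In form: {"linear": [[tx, ty, tz], ...], "rotation": [[rx, ry, rz], ...], "grip": [grip, ...]}. A call has 1 to 12 rows; each row shifts and turns the commanded pose from where the row before left it; what a row does not reach is not made up. A row lasts 1/10 s, in which the tool goes at most 50 mm and 8.59 degrees, less where a joint would pass 70% of its speed; a pose out of reach is approached as far as the arm can. A call with a number of a shift or a turn outside -1 to 1 is refused whole. A call with a gripper value outside its range is refused whole. The fingers move at their own pace and stop on an object; "grip_force" is the grip in N (left out, the last holds). Time passes only in rows, so rows that do not move let the fingers close. It gives the time, the measured TCP pose, the force, the opening and the grip force at its end, in the units of the state.
- bot.get_obs(): the state, without advancing time (a new reading comes with each control period).
- bot.camera(name): name is "scene" or "side" or "wrist"; returns the picture (384x512x3 uint8, blue, green, red); there is no depth.
- bot.camera_model(name): a dict with "fx", "fy", "cx", "cy" (pixels), "camera_from_world" (4x4, takes a point from world to camera coordinates). Camera axes: x right, y up, looking along -z (the intrinsics and any distortion apply to the point x, -y, -z); pixel columns grow to the right and rows downward; lengths in m; the calibration is good to about 2 mm. A picture is of the moment at which its call begins: read the wrist's pose just before it. camera_model takes no time and is no camera call; for the wrist camera it gives the pose at the moment of the call.
- bot.job_done(): hands the job in; it is judged then, once.
The state is a dict: "time": time; "q": joint angles; "qd": joint speeds; "joint_efforts": joint torques, N m; "ee_pos": TCP position; "tcp_rot": TCP orientation; "wrist_force": force on the tool from outside, world axes, zero at the start; "torque": the same for the moment, N m; "opening": finger opening in m; "grasp_force": force on a finger pad.
Only numpy, scipy, OpenCV 4.12 (cv2) and the standard library are available. Lean on these libraries where they do the work, as an engineer would, in place of code of your own. Each camera call takes 0.05 s, during which the arm holds its last target. There are 200 camera calls.

## Working session

There is one attempt and no reset: what is moved stays moved. The work goes in short steps, Python scripts to look and compute and a tool call to move; the robot and the scene stay as the last step left them, time stands still between calls to the robot, and variables do not carry over. Pictures are saved under pics/ and viewed, at most 14 in all, crops included, and the job is handed in when it is done.

Besides the shell and the picture viewer there is one more tool, called after "Request:" as name(argument=value, ...) on one line, values as JSON. carry_out: Moves the arm, as the interface text tells. Its arguments: {"type":"object","properties":{"linear":{"type":"array","items":{"type":"array","items":{"type":"number"}}},"rotation":{"type":"array","items":{"type":"array","items":{"type":"number"}}},"grip":{"type":"array","items":{"type":"number"}},"grip_force":{"type":"number"}},"required":["linear","rotation","grip"]}

```bash
mkdir -p pics; python3 - <<'E'
from workcell import bot
import cv2
o=bot.get_obs();print(o,bot.tcp_to_tips)
for n in("scene","side","wrist"):
    cv2.imwrite(f"pics/{n}0.png",bot.camera(n)); m=bot.camera_model(n); print(n,m)
E
```

```text
{'time': 0.0, 'q': array([ 6.45726656e+01,  5.01094411e+00,  1.00332183e+01,  9.51028487e+01,
       -4.42737665e-04,  9.00002519e+01]), 'qd': array([-0.03208983,  0.05031971,  0.0042667 ,  0.0050947 , -0.10071492,
        0.07054021]), 'joint_efforts': array([-4.86899255e-03, -5.20392001e+01,  4.64801323e+01,  1.65352109e-02,
       -1.78786404e-04, -7.67221422e-06]), 'ee_pos': array([0.23604569, 0.49649464, 0.23857353]), 'tcp_rot': array([-1.79919425e+02,  4.43091422e-04,  1.54572414e+02]), 'wrist_force': array([-0.82723008,  0.09584392, -0.56530444]), 'torque': array([ 2.96926991e-02, -2.29656674e-02, -3.26109788e-05]), 'grasp_force': 0.0, 'opening': 0.08531947543770664} 0.008
scene {'fx': 374.50828118243385, 'fy': 374.50828118243385, 'cx': 259.24773881410107, 'cy': 186.99713712582417, 'camera_from_world': array([[ 0.8770462 , -0.4802941 ,  0.01036966, -0.45721573],
       [ 0.17988374,  0.34834048,  0.91994606, -0.07178169],
       [-0.44545684, -0.80496987,  0.39190779, -0.85319903],
       [ 0.        ,  0.        ,  0.        ,  1.        ]])}
side {'fx': 393.54495624368707, 'fy': 393.54495624368707, 'cx': 256.4364725167872, 'cy': 190.31230017691848, 'camera_from_world': array([[-0.82078932, -0.57119166,  0.00670721,  0.26254838],
       [ 0.30265706, -0.42489316,  0.85314976, -0.22674289],
       [-0.48446218,  0.70228619,  0.52162295, -0.57089407],
       [ 0.        ,  0.        ,  0.        ,  1.        ]])}
wrist {'fx': 282.9009722639805, 'fy': 282.9009722639805, 'cx': 258.2816377366862, 'cy': 197.3851825882698, 'camera_from_world': array([[ 4.30026418e-01,  9.02816111e-01, -5.90735732e-04,
        -5.49733670e-01],
       [-8.62096884e-01,  4.10436701e-01, -2.97204773e-01,
         3.81447076e-02],
       [-2.68078798e-01,  1.28315176e-01,  9.54813581e-01,
        -3.79527082e-01],
       [ 0.00000000e+00,  0.00000000e+00,  0.00000000e+00,
         1.00000000e+00]])}
```

View pics/scene0.png

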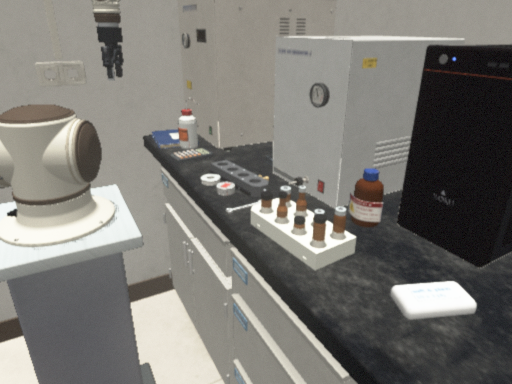

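View pics/side0.png

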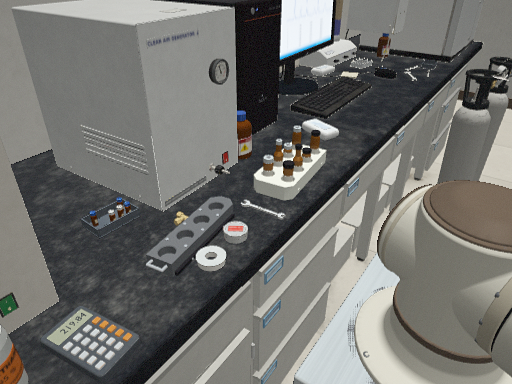

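View pics/wrist0.png

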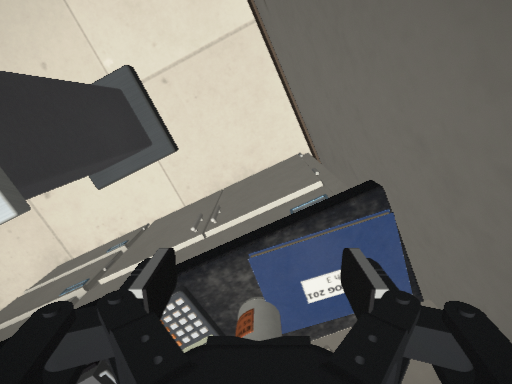

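Scene: the rack (about 300,230) holds the vials, and the tray is at (240,178). Side: the rack is at (290,172), the tray at (192,232) with its handle at lower left. Wrist: nothing useful. I'll enlarge both crops.

```bash
python3 - <<'E'
import cv2
a=cv2.imread("pics/side0.png")[120:270,140:340]; cv2.imwrite("pics/sideC.png",cv2.resize(a,None,fx=4,fy=4,interpolation=cv2.INTER_CUBIC))
a=cv2.imread("pics/scene0.png")[150:270,200:360]; cv2.imwrite("pics/sceneC.png",cv2.resize(a,None,fx=5,fy=5,interpolation=cv2.INTER_CUBIC))
E
```

```text
(no output)
```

View pics/sideC.png

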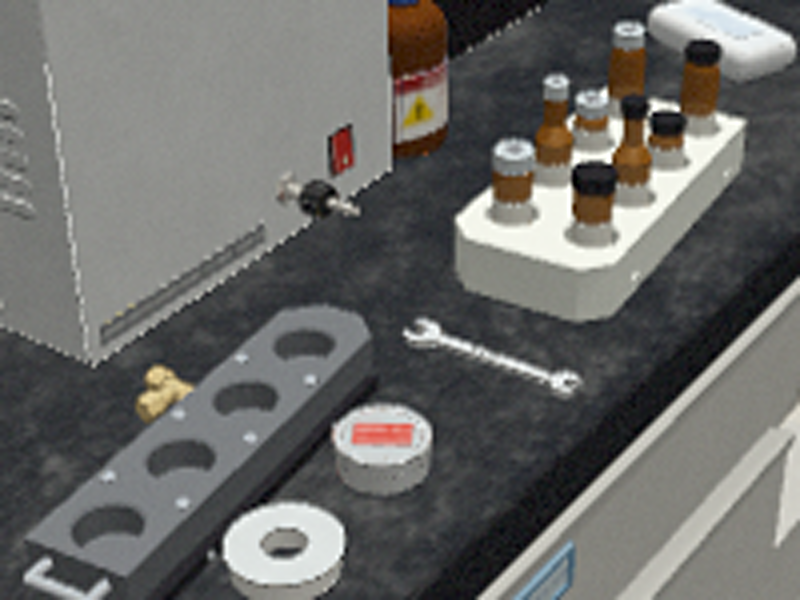

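View pics/sceneC.png

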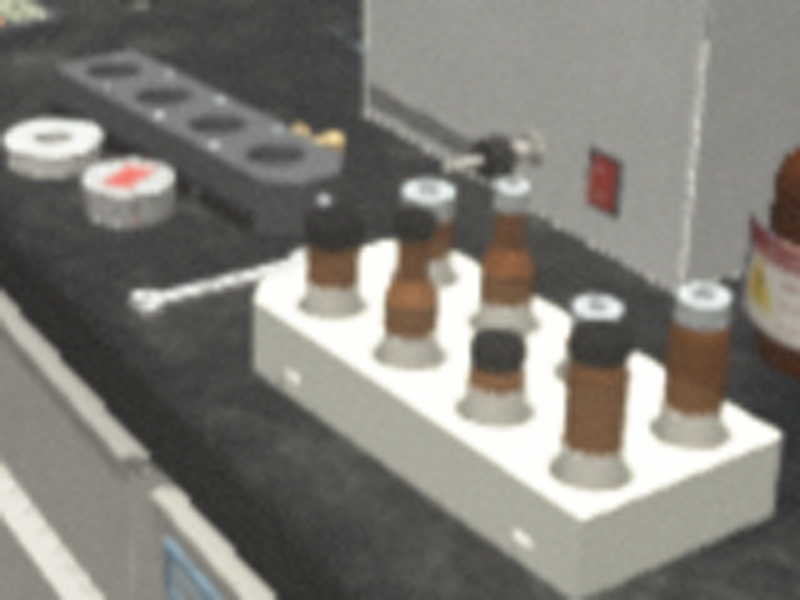

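Order from the rack's bevelled end: straight, necked, short, tall. The tray's bevelled end is the one nearest the rack. Next I triangulate cap tops and well rims from the two crops.

```bash
cat > h.py <<'E'
from workcell import bot
import numpy as np, cv2
def P(m):
    K=np.array([[m["fx"],0,m["cx"]],[0,m["fy"],m["cy"]],[0,0,1]])
    return K@(np.diag([1,-1,-1,1])@m["camera_from_world"])[:3]
def tri(P1,a,P2,b):
    X=cv2.triangulatePoints(P1,P2,np.float64(a).T,np.float64(b).T); return (X[:3]/X[3]).T
def proj(Pm,X):
    u=Pm@np.r_[np.array(X).T,np.ones((1,len(X)))]; return (u[:2]/u[2]).T
def plane(Pm,uv,z):
    return np.array([np.linalg.solve(np.c_[Pm[:,:2],-np.array([u,v,1])],-(Pm[:,2]*z+Pm[:,3]))[:2] for u,v in uv])
def fit(loc,w):
    c=w.mean(0);l=np.array(loc)-np.mean(loc,0);d=w-c
    th=np.arctan2((l[:,0]*d[:,1]-l[:,1]*d[:,0]).sum(),(l*d).sum())
    R=np.array([[np.cos(th),-np.sin(th)],[np.sin(th),np.cos(th)]])
    o=c-R@np.mean(loc,0); return o,np.degrees(th),R,np.linalg.norm(d-l@R.T,axis=1)*1e3
E
python3 - <<'E'
from h import *
np.set_printoptions(precision=4,suppress=True)
S=P(bot.camera_model("side"));C=P(bot.camera_model("scene"))
ys=[.0825,.0275,-.0275,-.0825]
s=lambda a:np.array(a)/4+[140,120]-.375
c=lambda a:np.array(a)/5+[200,150]-.4
capS=s([(515,146),(556,79),(592,98),(629,28),(594,176),(635,103),(667,121),(704,46)])
capC=c([(428,188),(512,184),(598,302),(703,290),(334,213),(415,215),(497,342),(598,330)])
X=tri(S,capS,C,capC);print(X)
loc=[(0,y) for y in ys]+[(-.052,y) for y in ys]
print(fit(loc,X[:,:2]))
wS=s([(305,345),(246,400),(181,459),(108,528)]);wC=c([(277,153),(219,123),(162,95),(112,70)])
X=tri(S,wS,C,wC);print(X);l=[(0,y) for y in ys[::-1]];print(fit(l,X[:,:2]))
print(plane(S,wS,.03),plane(C,wC,.03))
E
```

```text
[[ 0.4541 -0.2402  0.0791]
 [ 0.4605 -0.2942  0.1003]
 [ 0.4665 -0.3482  0.0669]
 [ 0.4721 -0.4024  0.095 ]
 [ 0.403  -0.2423  0.0762]
 [ 0.4091 -0.2989  0.0975]
 [ 0.4144 -0.3527  0.0635]
 [ 0.4195 -0.4076  0.0933]]
(array([ 0.4633, -0.3207]), np.float64(5.783921127389465), array([[ 0.9949, -0.1008],
       [ 0.1008,  0.9949]]), array([1.8053, 0.8189, 0.4341, 0.5992, 1.535 , 0.4909, 0.6197, 0.5272]))
[[ 0.471  -0.0656  0.0291]
 [ 0.4636 -0.0108  0.0286]
 [ 0.455   0.0441  0.0293]
 [ 0.4474  0.0988  0.0286]]
(array([0.4592, 0.0166]), np.float64(8.23931409428384), array([[ 0.9897, -0.1433],
       [ 0.1433,  0.9897]]), array([0.582 , 0.5246, 0.4416, 0.5387]))
[[ 0.4679 -0.0632]
 [ 0.4601 -0.0083]
 [ 0.4532  0.0452]
 [ 0.445   0.1004]] [[ 0.4724 -0.065 ]
 [ 0.4647 -0.0112]
 [ 0.4554  0.0439]
 [ 0.447   0.0966]]
```

```bash
python3 - <<'E'
from h import *
m=bot.camera_model("wrist")["camera_from_world"];c=-m[:3,:3].T@m[:3,3];o=bot.get_obs()
from scipy.spatial.transform import Rotation as R
r=R.from_euler("xyz",o["tcp_rot"],degrees=True)
print(c-o["ee_pos"],r.inv().apply(c-o["ee_pos"]),r.inv().apply(-m[2,:3]))
E
```

```text
[-0.068547    0.0327606   0.13463713] [ 7.59701656e-02  2.31891711e-05 -1.34638922e-01] [-2.97182936e-01  1.57704306e-04  9.54820547e-01]
```

Request:
carry_out(linear=[[0.38, -1, 0], [0.38, -1, 0], [0.38, -1, 0], [0.38, -1, 0], [0.38, -1, 0], [0.38, -1, 0], [0.38, -1, 0], [0.38, -1, 0], [0.38, -1, 0], [0.38, -1, 0], [0.38, -1, 0], [0.38, -1, 0]], rotation=[[0, 0, 0.175], [0, 0, 0.175], [0, 0, 0.175], [0, 0, 0.175], [0, 0, 0.175], [0, 0, 0.175], [0, 0, 0.175], [0, 0, 0.175], [0, 0, 0.175], [0, 0, 0.175], [0, 0, 0.175], [0, 0, 0.175]], grip=[-1, -1, -1, -1, -1, -1, -1, -1, -1, -1, -1, -1])

```text
time: 1.35
ee_pos: [0.3275, 0.2558, 0.2391]
tcp_rot: [-180.0, -0.0, 171.4]
wrist_force: [0.4, 0.1, 0.5]
opening: 0.0854
grasp_force: 0.0
```

Request:
carry_out(linear=[[0.38, -1, 0], [0.38, -1, 0], [0.38, -1, 0], [0.38, -1, 0], [0.38, -1, 0], [0.38, -1, 0], [0.38, -1, 0], [0.38, -1, 0], [0.38, -1, 0], [0.38, -1, 0], [0.38, -1, 0], [0.38, -1, 0]], rotation=[[0, 0, 0.175], [0, 0, 0.175], [0, 0, 0.175], [0, 0, 0.175], [0, 0, 0.175], [0, 0, 0.175], [0, 0, 0.175], [0, 0, 0.175], [0, 0, 0.175], [0, 0, 0.175], [0, 0, 0.175], [0, 0, 0.175]], grip=[-1, -1, -1, -1, -1, -1, -1, -1, -1, -1, -1, -1])

```text
time: 2.55
ee_pos: [0.4187, 0.0158, 0.2391]
tcp_rot: [180.0, -0.0, -171.8]
wrist_force: [0.5, 1.0, -0.8]
opening: 0.0852
grasp_force: 0.0
```

Request:
carry_out(linear=[[0, 0, 0], [0, 0, 0], [0, 0, 0]], rotation=[[0, 0, 0], [0, 0, 0], [0, 0, 0]], grip=[-1, -1, -1])

```text
time: 2.85
ee_pos: [0.4183, 0.0171, 0.2392]
tcp_rot: [180.0, -0.0, -171.8]
wrist_force: [-0.8, 0.2, -0.2]
opening: 0.0853
grasp_force: 0.0
```

```bash
python3 - <<'E'
from h import *
np.save("mA.npy",P(bot.camera_model("wrist")));print(bot.get_obs()["ee_pos"],bot.get_obs()["tcp_rot"])
cv2.imwrite("pics/wA.png",bot.camera("wrist"))
E
```

```text
[0.41834972 0.01712941 0.23924959] [ 1.79988764e+02 -9.17028035e-03 -1.71832205e+02]
```

View pics/wA.png

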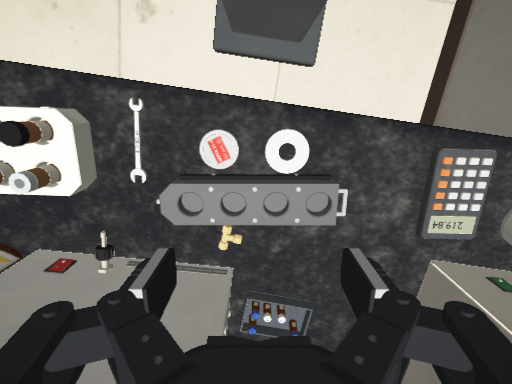

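The wrist view shows the tray wells at (191,203), (233,203), (275,203), (318,203), with the bevel and pin at left. Next I move on to the rack.

Request:
carry_out(linear=[[0, -1, 0], [0, -1, 0], [0, -1, 0], [0, -1, 0], [0, -1, 0], [0, -1, 0], [0, -1, 0], [0, -1, 0], [0, -1, 0], [0, -1, 0], [0, -1, 0], [0, -1, 0]], rotation=[[0, 0, -0.025], [0, 0, -0.025], [0, 0, -0.025], [0, 0, -0.025], [0, 0, -0.025], [0, 0, -0.025], [0, 0, -0.025], [0, 0, -0.025], [0, 0, -0.025], [0, 0, -0.025], [0, 0, -0.025], [0, 0, -0.025]], grip=[-1, -1, -1, -1, -1, -1, -1, -1, -1, -1, -1, -1])

```text
time: 4.1
ee_pos: [0.4187, -0.2234, 0.2394]
tcp_rot: [-180.0, 0.0, -174.2]
wrist_force: [1.1, 0.5, -1.0]
opening: 0.0853
grasp_force: 0.0
```

Request:
carry_out(linear=[[0, -1, 0], [0, -1, 0], [0, -1, 0], [0, -1, 0], [0, -1, 0], [0, 0, 0], [0, 0, 0], [0, 0, 0]], rotation=[[0, 0, 0], [0, 0, 0], [0, 0, 0], [0, 0, 0], [0, 0, 0], [0, 0, 0], [0, 0, 0], [0, 0, 0]], grip=[0, 0, 0, 0, 0, 0, 0, 0])

```text
time: 4.9
ee_pos: [0.4187, -0.3224, 0.2394]
tcp_rot: [180.0, 0.0, -174.2]
wrist_force: [-0.1, 0.2, -0.6]
opening: 0.0428
grasp_force: 0.0
```

```bash
python3 - <<'E'
from h import *
np.set_printoptions(precision=4,suppress=True)
o=bot.get_obs();M=P(bot.camera_model("wrist"));np.save("mB.npy",M);print(o["ee_pos"],o["tcp_rot"],o["opening"])
im=bot.camera("wrist");cv2.imwrite("pics/wB.png",im)
cv2.imwrite("pics/wBc.png",cv2.resize(im[110:290,130:370],None,fx=3.333,fy=3.333,interpolation=cv2.INTER_CUBIC))
X=plane(np.load("mA.npy"),[(191,203),(233,203),(275,203),(318,203)],.03);print(X,fit([(0,-.0825),(0,-.0275),(0,.0275),(0,.0825)],X))
E
```

```text
[ 0.4187 -0.3224  0.2394] [ 179.9874    0.0034 -174.1809] 0.04275757708128785
[[ 0.4688 -0.0626]
 [ 0.4612 -0.0093]
 [ 0.4536  0.044 ]
 [ 0.4458  0.0985]] (array([0.4573, 0.0176]), np.float64(8.118813723798844), array([[ 0.99  , -0.1412],
       [ 0.1412,  0.99  ]]), array([1.4799, 0.2743, 0.9231, 0.8311]))
```

View pics/wBc.png

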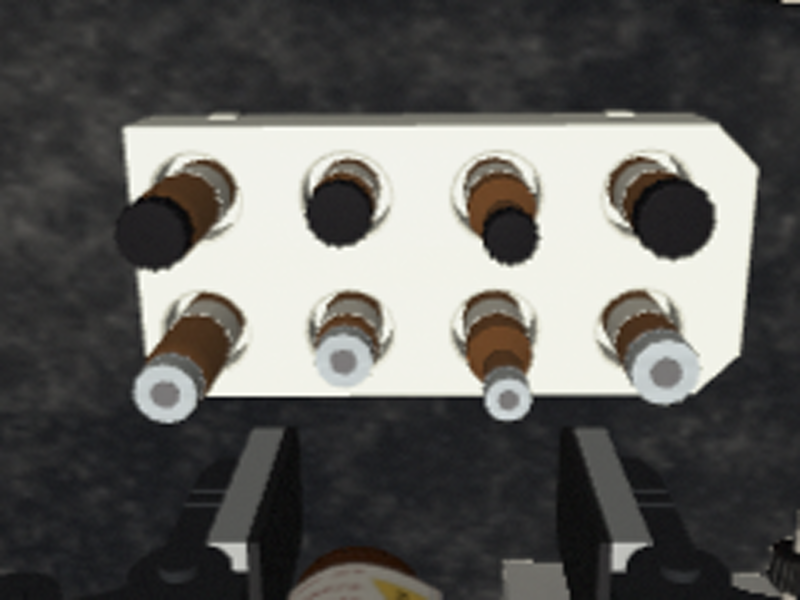

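The crop shows silver caps at (665,372) straight, (509,399) necked, (344,359) short and (165,393) tall, with the bevel at right.

```bash
python3 - <<'E'
from h import *
np.set_printoptions(precision=4,suppress=True)
M=np.load("mB.npy");k=3.3333
f=lambda a:np.array(a)/k+[130,110]-.35
cap=f([(665,372),(509,399),(344,359),(165,393)]);zs=[.078,.1,.066,.094]
W=np.array([plane(M,[c],z)[0] for c,z in zip(cap,zs)]);ys=[.0825,.0275,-.0275,-.0825]
print(W,fit([(0,y) for y in ys],W))
S=np.array([[.4541,-.2402],[.4605,-.2942],[.4665,-.3482],[.4721,-.4024]]);print((S-W)*1e3)
w=f([(637,328),(495,329),(350,329),(203,327),(646,189),(494,193),(346,193),(196,197)])
X=plane(M,w,.036);print(X,fit([(0,y) for y in ys]+[(-.052,y) for y in ys],X))
E
```

```text
[[ 0.4549 -0.2384]
 [ 0.4606 -0.2925]
 [ 0.4659 -0.3472]
 [ 0.4722 -0.4021]] (array([ 0.4634, -0.3201]), np.float64(5.980835810628954), array([[ 0.9946, -0.1042],
       [ 0.1042,  0.9946]]), array([0.3635, 0.1773, 0.4121, 0.211 ]))
[[-0.8071 -1.8405]
 [-0.0982 -1.6544]
 [ 0.6097 -0.9568]
 [-0.1075 -0.3013]]
[[ 0.4541 -0.2391]
 [ 0.4599 -0.2927]
 [ 0.4654 -0.3476]
 [ 0.4702 -0.4032]
 [ 0.4009 -0.2447]
 [ 0.4079 -0.2995]
 [ 0.4133 -0.353 ]
 [ 0.4203 -0.4072]] (array([ 0.4623, -0.3206]), np.float64(6.1453677514561695), array([[ 0.9943, -0.1071],
       [ 0.1071,  0.9943]]), array([0.7746, 0.7077, 0.3888, 1.0902, 1.1151, 0.6801, 0.578 , 1.2564]))
```

Request:
carry_out(linear=[[0.36, 0.83, 0], [0.36, 0.83, 0], [0.36, 0.83, 0], [0.36, 0.83, 0], [0.36, 0.83, 0], [0, 0, -1], [0, 0, -1], [0, 0, -1], [0, 0, -1], [0, 0, -1], [0, 0, -1], [0, 0, 0]], rotation=[[0, 0, 0], [0, 0, 0], [0, 0, 0], [0, 0, 0], [0, 0, 0], [0, 0, 0], [0, 0, 0], [0, 0, 0], [0, 0, 0], [0, 0, 0], [0, 0, 0], [0, 0, 0]], grip=[0, 0, 0, 0, 0, 0, 0, 0, 0, 0, 0, 0], grip_force=25)

```text
time: 6.15
ee_pos: [0.4534, -0.239, 0.117]
tcp_rot: [179.9, -0.2, -174.2]
wrist_force: [-0.6, 0.6, 0.0]
opening: 0.0425
grasp_force: 0.0
```

Request:
carry_out(linear=[[0, 0, 0], [0, 0, 0]], rotation=[[0, 0, 0], [0, 0, 0]], grip=[0, 0])

```text
time: 6.35
ee_pos: [0.4551, -0.2403, 0.1207]
tcp_rot: [-179.9, 0.1, -174.2]
wrist_force: [0.3, -0.1, -0.4]
opening: 0.0427
grasp_force: 0.0
```

```bash
python3 - <<'E'
from h import *
o=bot.get_obs();M=P(bot.camera_model("wrist"));print(o["ee_pos"],o["tcp_rot"])
im=bot.camera("wrist");cv2.imwrite("pics/wC.png",im)
print(proj(M,[[.4546,-.2392,.078]]))
E
```

```text
[ 0.45507432 -0.24028717  0.12071674] [-1.79942704e+02  8.67504969e-02 -1.74209288e+02]
[[259.88675861 225.89806562]]
```

View pics/wC.png

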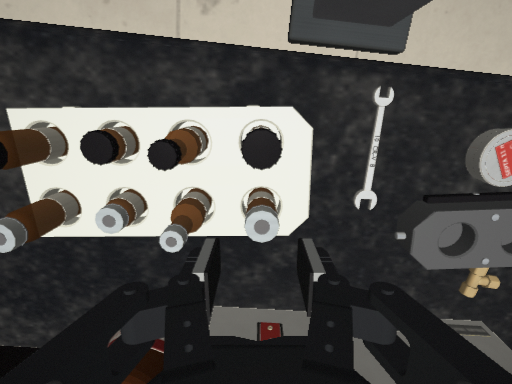

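The straight vial's cap is at (262,224), about 2 mm left (+y) of the gripper centre. I correct for that, then descend and close.

Request:
carry_out(linear=[[-0.05, 0.09, 0], [0, 0, -0.9], [0, 0, -0.9], [0, 0, -0.9], [0, 0, -0.9], [0, 0, 0], [0, 0, 0], [0, 0, 0]], rotation=[[0, 0, 0], [0, 0, 0], [0, 0, 0], [0, 0, 0], [0, 0, 0], [0, 0, 0], [0, 0, 0], [0, 0, 0]], grip=[0, 0, 0, 0, 0, 0, 0, 0])

```text
time: 7.2
ee_pos: [0.4606, -0.2426, 0.0586]
tcp_rot: [-179.2, 1.0, -174.2]
wrist_force: [0.3, 2.8, 58.8]
opening: 0.0424
grasp_force: 25.8
```

Request:
carry_out(linear=[[0, 0, 0], [0, 0, 0], [0, 0, 0], [0, 0, 0], [0, 0, 0], [0, 0, 0]], rotation=[[0, 0, 0], [0, 0, 0], [0, 0, 0], [0, 0, 0], [0, 0, 0], [0, 0, 0]], grip=[1, 1, 1, 1, 1, 1])

```text
time: 7.8
ee_pos: [0.4615, -0.2426, 0.0599]
tcp_rot: [-179.1, 1.1, -174.2]
wrist_force: [-0.2, 5.1, 66.6]
opening: 0.0237
grasp_force: 49.1
```

Unexpected contact: 60 N upward. I'll look before moving.

```bash
python3 - <<'E'
from h import *
o=bot.get_obs();print(o)
a=bot.camera("scene")[120:270,200:400];b=bot.camera("side")[90:240,210:410]
cv2.imwrite("pics/d.png",np.vstack([cv2.resize(x,None,fx=2,fy=2,interpolation=cv2.INTER_CUBIC) for x in (a,b)]))
E
```

```text
{'time': 7.8, 'q': array([-2.76946983e+01,  4.74229301e-02, -1.49132210e+01,  7.36121597e+01,
       -7.46281880e-02, -3.35056381e+01]), 'qd': array([ 0.02273382,  0.01519613, -0.06211042, -0.00514667, -0.12126966,
        0.00987299]), 'joint_efforts': array([ -2.41200976, -10.91526479,  11.95136726,   0.781186  ,
         0.96915107,   0.07658246]), 'ee_pos': array([ 0.46147662, -0.24263365,  0.05987605]), 'tcp_rot': array([-179.14983181,    1.14881182, -174.18146601]), 'wrist_force': array([-0.18671752,  5.11194058, 66.55880845]), 'torque': array([-1.75888324, -0.50993172,  0.01152559]), 'grasp_force': 49.10702973604202, 'opening': 0.023727402622773498}
```

View pics/d.png

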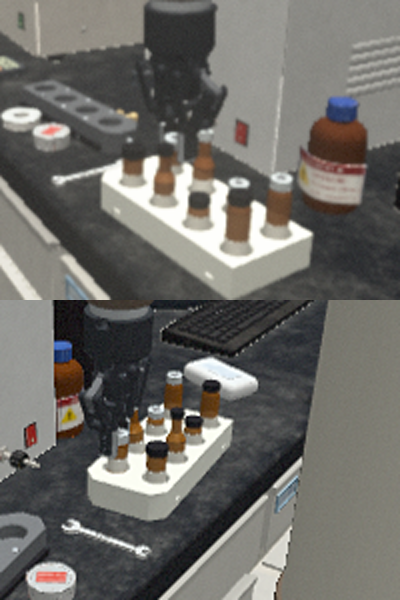

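```bash
python3 - <<'E'
from h import *
f=lambda x,k:cv2.resize(x,None,fx=k,fy=k,interpolation=cv2.INTER_CUBIC)
b=bot.camera("side")[80:180,230:310];c=bot.camera("scene")[130:230,235:315]
w=bot.camera("wrist");cv2.imwrite("pics/w9.png",w)
cv2.imwrite("pics/e.png",np.hstack([f(b,5),f(c,5)]))
T=bot.get_obs()["ee_pos"]
S=P(bot.camera_model("side"));C=P(bot.camera_model("scene"))
pts=[T,T-[0,0,.008],T-[0,0,.022],[.4605,-.2932,.1],[.4546,-.2392,.078]]
print((proj(S,pts)-[230,80])*5,(proj(C,pts)-[235,130])*5+[400,0])
E
```

```text
[[180.14538677 410.11386775]
 [179.8193768  425.06412931]
 [179.25578673 450.90940934]
 [241.63943143 297.17215548]
 [189.10768928 382.25129239]] [[665.43881791 325.55031003]
 [664.71834798 341.74472721]
 [663.47033568 369.79701793]
 [732.90817025 282.79554224]
 [649.85078088 288.52524831]]
```

View pics/e.png

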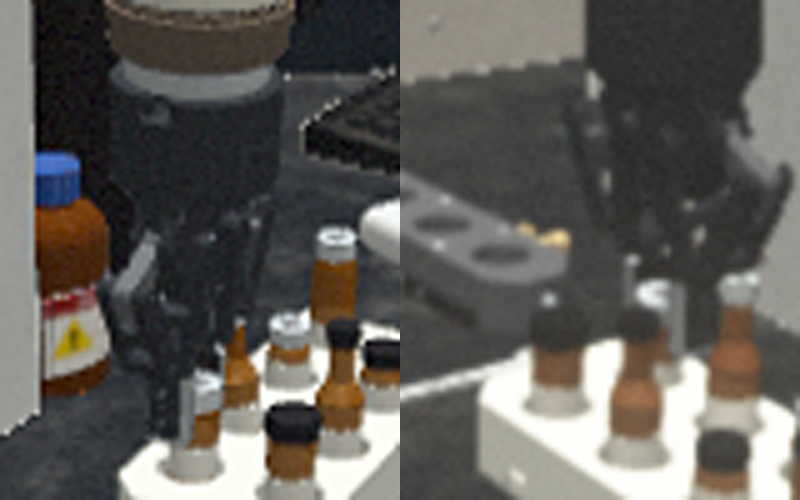

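The -y finger's knuckle pressed on the neighbouring necked cap: contact at TCP z≈0.059, about 41 mm above the TCP. The straight vial is gripped, so I lift gently. The remaining grasps will keep the TCP high enough for the knuckle to clear its neighbours.

Request:
carry_out(linear=[[0, 0, 0.3], [0, 0, 0.3], [0, 0, 0.3], [0, 0, 0.3], [0, 0, 0]], rotation=[[0, 0, 0], [0, 0, 0], [0, 0, 0], [0, 0, 0], [0, 0, 0]], grip=[1, 1, 1, 1, 1])

```text
time: 8.55
ee_pos: [0.4539, -0.2385, 0.0719]
tcp_rot: [-180.0, 0.0, -174.2]
wrist_force: [2.4, 0.3, 1.9]
opening: 0.0233
grasp_force: 24.8
```

```bash
python3 - <<'E'
from h import *
f=lambda x,k:cv2.resize(x,None,fx=k,fy=k,interpolation=cv2.INTER_CUBIC)
T=bot.get_obs()["ee_pos"]
ms=[P(bot.camera_model(n)) for n in("wrist","side","scene")]
w=bot.camera("wrist")[130:290,190:340];b=bot.camera("side")[130:190,240:300];c=bot.camera("scene")[170:230,270:330]
cv2.imwrite("pics/g.png",np.hstack([f(w,3.0)[:480],np.vstack([f(b,4),f(c,4)])]))
pts=[T+[0,0,.018]]
print((proj(ms[0],pts)-[190,130])*3,(proj(ms[1],pts)-[240,130])*4+[450,0],(proj(ms[2],pts)-[270,170])*4+[450,240])
E
```

```text
[[204.43959121 441.89528051]] [[562.05770431  88.02326498]] [[509.04947478 290.80591369]]
```

View pics/g.png

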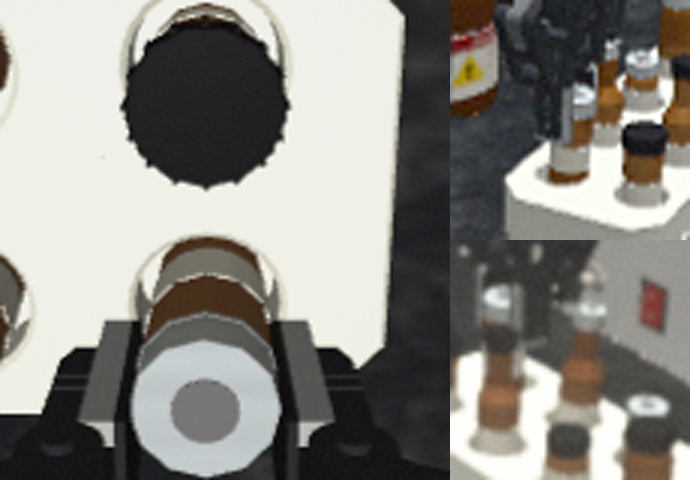

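The vial sits about 5 mm toward the robot in the pads, a result of the deflected grasp. I set it back on its floor and regrasp it centred and higher.

Request:
carry_out(linear=[[0.2, 0, 0], [0, 0, -0.25], [0, 0, -0.27], [0, 0, 0], [0, 0, 0], [0, 0, 0], [0, 0, 0], [0, 0, 0], [-0.12, 0, 0.05], [-0.12, 0, 0.05], [0, 0, 0], [0, 0, 0]], rotation=[[0, 0, 0], [0, 0, 0], [0, 0, 0], [0, 0, 0], [0, 0, 0], [0, 0, 0], [0, 0, 0], [0, 0, 0], [0, 0, 0], [0, 0, 0], [0, 0, 0], [0, 0, 0]], grip=[1, 1, 1, 1, 0, 0, 0, 0, 0, 0, 0, 0])

```text
time: 9.9
ee_pos: [0.4527, -0.2385, 0.063]
tcp_rot: [-180.0, 0.0, -174.2]
wrist_force: [0.4, -0.0, 0.0]
opening: 0.0427
grasp_force: 0.0
```

```bash
python3 - <<'E'
from h import *
f=lambda x,k:cv2.resize(x,None,fx=k,fy=k,interpolation=cv2.INTER_CUBIC)
T=bot.get_obs()["ee_pos"];print(T)
ms=[P(bot.camera_model(n)) for n in("wrist","side","scene")]
w=bot.camera("wrist")[130:290,190:340];b=bot.camera("side")[130:190,240:300];c=bot.camera("scene")[170:230,270:330]
cv2.imwrite("pics/g2.png",np.hstack([f(w,3.0)[:480],np.vstack([f(b,4),f(c,4)])]))
pts=[np.r_[T[:2],.078]]
print((proj(ms[0],pts)-[190,130])*3,(proj(ms[1],pts)-[240,130])*4+[450,0],(proj(ms[2],pts)-[270,170])*4+[450,240])
E
```

```text
[ 0.4526998  -0.2385369   0.06298239]
[[204.50715939 431.03900984]] [[563.38211158 107.06713949]] [[506.34634507 311.02075054]]
```

View pics/g2.png

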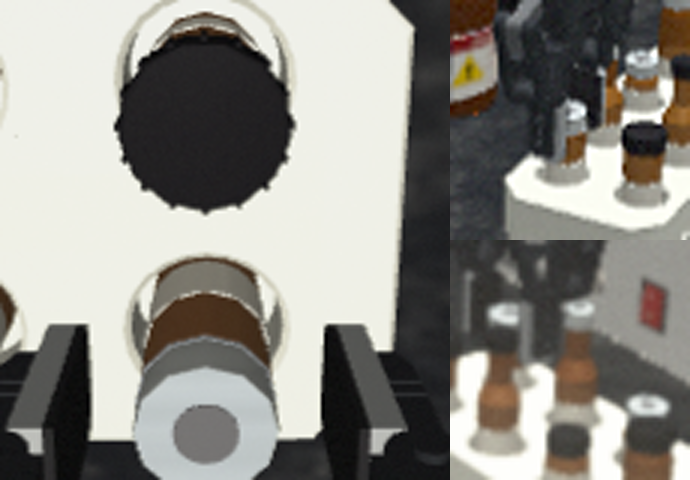

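The vial is centred between the pads: cap at (206,433), 431 expected. I close and lift it.

Request:
carry_out(linear=[[0, 0, 0], [0, 0, 0], [0, 0, 0], [0, 0, 0], [0, 0, 0], [0, 0, 0.5], [0, 0, 1], [0, 0, 1], [0, 0, 0.5], [0, 0, 0]], rotation=[[0, 0, 0], [0, 0, 0], [0, 0, 0], [0, 0, 0], [0, 0, 0], [0, 0, 0], [0, 0, 0], [0, 0, 0], [0, 0, 0], [0, 0, 0]], grip=[1, 1, 1, 1, 1, 1, 1, 1, 1, 1])

```text
time: 11.05
ee_pos: [0.4534, -0.2389, 0.1246]
tcp_rot: [-179.9, 0.1, -174.2]
wrist_force: [-0.6, 0.3, 0.1]
opening: 0.0232
grasp_force: 24.5
```

Request:
carry_out(linear=[[0.08, 0.5, 0], [0.08, 0.8, 0], [0.08, 0.9, 0], [0.09, 1, 0], [0.08, 1, 0], [0.08, 1, 0], [0.08, 1, 0], [0.09, 1, 0], [0.08, 0.9, 0], [0.08, 0.6, 0], [0, 0, 0], [0, 0, 0]], rotation=[[0, 0, 0.03], [0, 0, 0.03], [0, 0, 0.03], [0, 0, 0.03], [0, 0, 0.03], [0, 0, 0.03], [0, 0, 0.03], [0, 0, 0.03], [0, 0, 0.03], [0, 0, 0.03], [0, 0, 0], [0, 0, 0]], grip=[1, 1, 1, 1, 1, 1, 1, 1, 1, 1, 1, 1])

```text
time: 12.25
ee_pos: [0.4689, -0.0642, 0.1225]
tcp_rot: [-180.0, -0.0, -171.8]
wrist_force: [0.8, -0.3, 0.9]
opening: 0.0231
grasp_force: 24.6
```

```bash
python3 - <<'E'
from h import *
o=bot.get_obs();T=o["ee_pos"];M=P(bot.camera_model("wrist"));w=bot.camera("wrist");cv2.imwrite("pics/i.png",w)
well=np.array([.4692,-.0643,.03])
a=np.linspace(0,6.283,13)[:-1];print(T,o["opening"])
rim=proj(M,[well+[.016*np.cos(t),.016*np.sin(t),0] for t in a])
print(proj(M,[well])[0])
for p in rim.astype(int): cv2.circle(w,tuple(int(v) for v in p),1,(0,255,0),-1)
cap=proj(M,[T+[0,0,.015]])[0].astype(int);cv2.circle(w,tuple(int(v) for v in cap),2,(0,0,255),-1)
cv2.imwrite("pics/i1.png",cv2.resize(w[130:310,140:380],None,fx=3,fy=3,interpolation=cv2.INTER_CUBIC))
E
```

```text
[ 0.46893211 -0.06415246  0.12254867] 0.02307779667697765
[257.96115701 203.51700695]
```

View pics/i1.png

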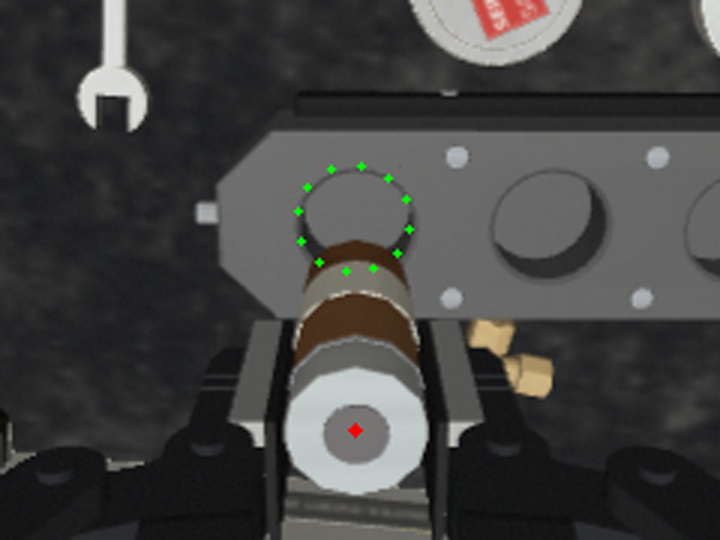

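The green rim prediction and the real rim (centre about 356,222) agree within 1 mm. The cap sits on the tool axis, so I lower the vial.

Request:
carry_out(linear=[[0, 0, -0.8], [0, 0, -0.8], [0, 0, -0.8], [0, 0, -0.5], [0, 0, -0.25], [0, 0, 0], [0, 0, 0], [0, 0, 0]], rotation=[[0, 0, 0], [0, 0, 0], [0, 0, 0], [0, 0, 0], [0, 0, 0], [0, 0, 0], [0, 0, 0], [0, 0, 0]], grip=[1, 1, 1, 1, 1, 1, 1, 1])

```text
time: 13.1
ee_pos: [0.4694, -0.0646, 0.0604]
tcp_rot: [-180.0, 0.0, -171.8]
wrist_force: [0.7, -0.4, -0.7]
opening: 0.0228
grasp_force: 24.6
```

Request:
carry_out(linear=[[0, 0, 0], [0, 0, 0], [0, 0, 0], [0, 0, 0], [0, 0, 0.4], [0, 0, 1], [0, 0, 1], [0, 0, 1], [0, 0, 1], [0, 0, 1], [0, 0, 0], [0, 0, 0]], rotation=[[0, 0, 0], [0, 0, 0], [0, 0, 0], [0, 0, 0], [0, 0, 0], [0, 0, 0], [0, 0, 0], [0, 0, 0], [0, 0, 0], [0, 0, 0], [0, 0, 0], [0, 0, 0]], grip=[0, 0, 0, 0, 0, 0, 0, 0, 0, 0, 0, 0])

```text
time: 14.3
ee_pos: [0.4694, -0.0645, 0.1682]
tcp_rot: [-180.0, 0.0, -171.8]
wrist_force: [0.1, 0.1, -0.2]
opening: 0.0428
grasp_force: 0.0
```

Request:
carry_out(linear=[[-0.04, -0.95, 0], [-0.04, -0.95, 0], [-0.04, -0.95, 0], [-0.04, -0.95, 0], [-0.04, -0.95, 0], [-0.04, -0.95, 0], [-0.04, -0.95, 0], [-0.04, -0.95, 0], [-0.04, -0.95, 0], [-0.04, -0.95, 0], [-0.04, -0.95, 0], [-0.04, -0.95, 0]], rotation=[[0, 0, -0.025], [0, 0, -0.025], [0, 0, -0.025], [0, 0, -0.025], [0, 0, -0.025], [0, 0, -0.025], [0, 0, -0.025], [0, 0, -0.025], [0, 0, -0.025], [0, 0, -0.025], [0, 0, -0.025], [0, 0, -0.025]], grip=[0, 0, 0, 0, 0, 0, 0, 0, 0, 0, 0, 0])

```text
time: 15.5
ee_pos: [0.459, -0.293, 0.1666]
tcp_rot: [179.9, -0.1, -174.2]
wrist_force: [0.9, 0.8, 1.0]
opening: 0.0425
grasp_force: 0.0
```

Request:
carry_out(linear=[[0, 0, 0], [0, 0, 0], [0, 0, 0]], rotation=[[0, 0, 0], [0, 0, 0], [0, 0, 0]], grip=[0, 0, 0])

```text
time: 15.8
ee_pos: [0.4594, -0.2918, 0.1674]
tcp_rot: [180.0, -0.0, -174.2]
wrist_force: [-0.3, 0.2, -0.2]
opening: 0.043
grasp_force: 0.0
```

```bash
cat >> h.py <<'E'
def capfind(guess,rad,name):
    """refine the cap-top centre near guess (x,y,ztop): best contrast of bright ring against inner grey disc"""
    M=P(bot.camera_model("wrist"));w=bot.camera("wrist");cv2.imwrite(f"pics/{name}.png",w)
    g=cv2.cvtColor(w,cv2.COLOR_BGR2GRAY);c=proj(M,[guess])[0];k=4;h=30
    r=np.linalg.norm(proj(M,[np.add(guess,[0,rad,0])])[0]-c)
    pc=cv2.resize(cv2.getRectSubPix(g,(2*h,2*h),tuple(map(float,c))),None,fx=k,fy=k,interpolation=cv2.INTER_CUBIC)
    ci=cv2.HoughCircles(cv2.GaussianBlur(pc,(5,5),0),cv2.HOUGH_GRADIENT,1,200,param1=80,param2=12,minRadius=int(r*k*.85),maxRadius=int(r*k*1.15))
    inn=cv2.HoughCircles(cv2.GaussianBlur(pc,(5,5),0),cv2.HOUGH_GRADIENT,1,200,param1=80,param2=8,minRadius=int(r*k*.3),maxRadius=int(r*k*.6))
    for n,q in(("outer",ci),("inner",inn)):
        if q is None: print(n,None);continue
        u=c+(q[0,0,:2]+.5)/k-h; print(n,"pred px",c,"found",u,"r",q[0,0,2]/k,r,"xy",plane(M,[u],guess[2])[0])
E
python3 - <<'E'
from h import *
np.set_printoptions(precision=4,suppress=True)
print(bot.get_obs()["ee_pos"]);capfind([.4605,-.2927,.1],.0075,"n1")
E
```

```text
[ 0.4594 -0.2918  0.1674]
outer pred px [256.77   214.9878] found [256.27   212.7378] r 11.1 9.817011549385988 xy [ 0.4587 -0.2933]
inner pred px [256.77   214.9878] found [256.52   215.2378] r 4.125 9.817011549385988 xy [ 0.4607 -0.2929]
```

Request:
carry_out(linear=[[0.05, -0.05, 0], [0, 0, -1], [0, 0, -1], [0, 0, -1], [0, 0, -1], [0, 0, -1], [0, 0, -0.6], [0, 0, -0.3], [0, 0, 0], [0, 0, 0]], rotation=[[0, 0, 0], [0, 0, 0], [0, 0, 0], [0, 0, 0], [0, 0, 0], [0, 0, 0], [0, 0, 0], [0, 0, 0], [0, 0, 0], [0, 0, 0]], grip=[0, 0, 0, 0, 0, 0, 0, 0, 0, 0])

```text
time: 16.85
ee_pos: [0.461, -0.2937, 0.0508]
tcp_rot: [-180.0, 0.1, -174.2]
wrist_force: [0.3, -0.8, 0.1]
opening: 0.0425
grasp_force: 0.0
```

```bash
python3 - <<'E'
from h import *
np.set_printoptions(precision=4,suppress=True)
print(bot.get_obs()["ee_pos"]);capfind([.4605,-.2928,.1],.0075,"n2")
E
```

```text
[ 0.461  -0.2937  0.0508]
outer pred px [260.5076 324.6503] found [260.2576 317.4003] r 23.1 20.316724949053253 xy [ 0.4573 -0.2932]
inner pred px [260.5076 324.6503] found [260.2576 323.9003] r 9.65 20.316724949053253 xy [ 0.4602 -0.2929]
```

Request:
carry_out(linear=[[0, 0, 0], [0, 0, 0], [0, 0, 0], [0, 0, 0], [0, 0, 0], [0, 0, 0.5], [0, 0, 1], [0, 0, 1], [0, 0, 1], [0, 0, 1], [0, 0, 0.5], [0, 0, 0]], rotation=[[0, 0, 0], [0, 0, 0], [0, 0, 0], [0, 0, 0], [0, 0, 0], [0, 0, 0], [0, 0, 0], [0, 0, 0], [0, 0, 0], [0, 0, 0], [0, 0, 0], [0, 0, 0]], grip=[1, 1, 1, 1, 1, 1, 1, 1, 1, 1, 1, 1])

```text
time: 18.1
ee_pos: [0.4611, -0.2939, 0.1514]
tcp_rot: [-179.9, 0.1, -174.2]
wrist_force: [-0.0, -0.2, -0.2]
opening: 0.0233
grasp_force: 24.5
```

Request:
carry_out(linear=[[0, 0, 0], [0, 0, 0]], rotation=[[0, 0, 0], [0, 0, 0]], grip=[1, 1])

```text
time: 18.3
ee_pos: [0.4601, -0.2932, 0.1486]
tcp_rot: [179.9, -0.1, -174.2]
wrist_force: [0.7, 0.9, -0.7]
opening: 0.0228
grasp_force: 24.5
```

```bash
python3 - <<'E'
from h import *
np.set_printoptions(precision=4,suppress=True)
T=bot.get_obs()["ee_pos"];print(T);capfind(T+[0,0,.05],.0075,"n3")
E
```

```text
[ 0.4601 -0.2932  0.1486]
outer pred px [258.2768 326.6548] found [256.7768 317.6548] r 22.525 20.439066696968823 xy [ 0.4562 -0.2942]
inner pred px [258.2768 326.6548] found [256.0268 324.6548] r 9.3 20.439066696968823 xy [ 0.4593 -0.2941]
```

Request:
carry_out(linear=[[0.01, 0.95, 0], [0.01, 0.95, 0], [0.01, 0.95, 0], [0.01, 0.95, 0], [0.01, 0.95, 0], [0.01, 0.95, 0], [0.01, 0.95, 0], [0.01, 0.95, 0], [0.01, 0.95, 0], [0, 0.95, 0], [0, 0.95, 0], [0, 0.95, 0]], rotation=[[0, 0, 0.025], [0, 0, 0.025], [0, 0, 0.025], [0, 0, 0.025], [0, 0, 0.025], [0, 0, 0.025], [0, 0, 0.025], [0, 0, 0.025], [0, 0, 0.025], [0, 0, 0.025], [0, 0, 0.025], [0, 0, 0.025]], grip=[1, 1, 1, 1, 1, 1, 1, 1, 1, 1, 1, 1])

```text
time: 19.55
ee_pos: [0.462, -0.0647, 0.1491]
tcp_rot: [180.0, -0.1, -171.8]
wrist_force: [0.8, -0.2, 0.9]
opening: 0.0229
grasp_force: 24.6
```

Request:
carry_out(linear=[[0, 1, 0], [0, 0.9, 0], [0, 0.9, 0], [0, 0, -0.5], [0, 0, -0.5], [0, 0, -0.5], [0, 0, 0], [0, 0, 0], [0, 0, 0]], rotation=[[0, 0, 0], [0, 0, 0], [0, 0, 0], [0, 0, 0], [0, 0, 0], [0, 0, 0], [0, 0, 0], [0, 0, 0], [0, 0, 0]], grip=[1, 1, 1, 1, 1, 1, 1, 1, 1])

```text
time: 20.45
ee_pos: [0.4625, -0.0099, 0.1202]
tcp_rot: [-180.0, 0.0, -171.9]
wrist_force: [0.3, -0.6, -0.4]
opening: 0.0229
grasp_force: 24.6
```

```bash
cat >> h.py <<'E'
def tray(y):
    return np.array([.4580-.1418*y,.0179+.9899*y])
E
python3 - <<'E'
from h import *
np.set_printoptions(precision=4,suppress=True)
print([tray(y) for y in (-.0825,-.0275,.0275,.0825)])
o=bot.get_obs();T=o["ee_pos"];print(T,o["tcp_rot"]);capfind(T+[0,0,.05],.0075,"n4")
capfind([*tray(-.0825),.074],.012,"n5")
E
```

```text
[array([ 0.4697, -0.0638]), array([ 0.4619, -0.0093]), array([0.4541, 0.0451]), array([0.4463, 0.0996])]
[ 0.4625 -0.0099  0.1202] [-179.9933    0.0221 -171.8638]
outer pred px [258.1241 326.9255] found [255.6241 331.9255] r 23.1 20.390668392710598 xy [ 0.4649 -0.0104]
inner pred px [258.1241 326.9255] found [256.1241 324.4255] r 9.325 20.390668392710598 xy [ 0.4615 -0.0107]
outer pred px [179.2207 223.6716] found [181.2207 220.6716] r 18.45 17.529581291296477 xy [ 0.4673 -0.0625]
inner pred px [179.2207 223.6716] found [177.9707 223.6716] r 7.575 17.529581291296477 xy [ 0.4698 -0.0646]
```

Request:
carry_out(linear=[[0.02, 0.05, 0], [0, 0, -1], [0, 0, -1], [0, 0, -0.9], [0, 0, -0.5], [0, 0, -0.25], [0, 0, 0], [0, 0, 0], [0, 0, 0]], rotation=[[0, 0, 0], [0, 0, 0], [0, 0, 0], [0, 0, 0], [0, 0, 0], [0, 0, 0], [0, 0, 0], [0, 0, 0], [0, 0, 0]], grip=[1, 1, 1, 1, 1, 1, 1, 1, 1])

```text
time: 21.45
ee_pos: [0.4631, -0.0085, 0.0474]
tcp_rot: [-180.0, 0.0, -171.8]
wrist_force: [-0.1, 0.2, -0.7]
opening: 0.0233
grasp_force: 24.7
```

Request:
carry_out(linear=[[0, 0, -0.03], [0, 0, 0], [0, 0, 0], [0, 0, 0], [0, 0, 0], [0, 0, 0.4], [0, 0, 1], [0, 0, 1], [0, 0, 1], [0, 0, 1], [0, 0, 1], [0, 0, 0.6]], rotation=[[0, 0, 0], [0, 0, 0], [0, 0, 0], [0, 0, 0], [0, 0, 0], [0, 0, 0], [0, 0, 0], [0, 0, 0], [0, 0, 0], [0, 0, 0], [0, 0, 0], [0, 0, 0]], grip=[1, 0, 0, 0, 0, 0, 0, 0, 0, 0, 0, 0])

```text
time: 22.65
ee_pos: [0.4632, -0.0085, 0.1684]
tcp_rot: [-180.0, 0.1, -171.8]
wrist_force: [0.5, -0.4, -0.4]
opening: 0.0428
grasp_force: 0.0
```

Request:
carry_out(linear=[[0, 0, 0], [0, 0, 0]], rotation=[[0, 0, 0], [0, 0, 0]], grip=[0, 0])

```text
time: 22.85
ee_pos: [0.4627, -0.0085, 0.1659]
tcp_rot: [180.0, -0.0, -171.8]
wrist_force: [0.3, -0.4, 0.4]
opening: 0.0426
grasp_force: 0.0
```

```bash
python3 - <<'E'
from h import *
np.set_printoptions(precision=4,suppress=True)
print(bot.get_obs()["ee_pos"]);capfind([*tray(-.0275),.096],.0075,"n6");capfind([*tray(-.0825),.074],.012,"n7")
E
```

```text
[ 0.4627 -0.0085  0.1659]
outer pred px [257.2335 211.4766] found [258.7335 210.4766] r 10.85 9.728259869267657 xy [ 0.4609 -0.0083]
inner pred px [257.2335 211.4766] found [258.7335 212.7266] r 4.125 9.728259869267657 xy [ 0.4628 -0.008 ]
outer pred px [191.932  203.0575] found [192.432  200.5575] r 15.25 14.34695819952778 xy [ 0.4674 -0.0635]
inner pred px [191.932  203.0575] found [191.182  202.5575] r 6.25 14.34695819952778 xy [ 0.4693 -0.0644]
```

Straight and necked are both seated. The short vial is next.

Request:
carry_out(linear=[[0.01, -1, 0], [0.01, -1, 0], [0.01, -1, 0], [0.01, -1, 0], [0.01, -1, 0], [0.01, -1, 0], [0.01, -1, 0], [0.01, -1, 0], [0.01, -1, 0], [0.01, -1, 0], [0.01, -1, 0], [0.01, -1, 0]], rotation=[[0, 0, -0.025], [0, 0, -0.025], [0, 0, -0.025], [0, 0, -0.025], [0, 0, -0.025], [0, 0, -0.025], [0, 0, -0.025], [0, 0, -0.025], [0, 0, -0.025], [0, 0, -0.025], [0, 0, -0.025], [0, 0, -0.025]], grip=[0, 0, 0, 0, 0, 0, 0, 0, 0, 0, 0, 0])

```text
time: 24.15
ee_pos: [0.4647, -0.2491, 0.1651]
tcp_rot: [179.9, -0.1, -174.2]
wrist_force: [0.0, -0.3, -0.0]
opening: 0.0428
grasp_force: 0.0
```

Request:
carry_out(linear=[[0.01, -1, 0], [0.01, -1, 0], [0.01, -1, 0], [0, -1, 0], [0, -0.9, 0], [0, 0, -0.8], [0, 0, -0.8], [0, 0, -0.8], [0, 0, 0], [0, 0, 0], [0, 0, 0]], rotation=[[0, 0, 0], [0, 0, 0], [0, 0, 0], [0, 0, 0], [0, 0, 0], [0, 0, 0], [0, 0, 0], [0, 0, 0], [0, 0, 0], [0, 0, 0], [0, 0, 0]], grip=[0, 0, 0, 0, 0, 0, 0, 0, 0, 0, 0])

```text
time: 25.25
ee_pos: [0.4661, -0.3468, 0.1193]
tcp_rot: [-180.0, 0.0, -174.2]
wrist_force: [-0.5, 0.0, 0.6]
opening: 0.043
grasp_force: 0.0
```

```bash
python3 - <<'E'
from h import *
np.set_printoptions(precision=4,suppress=True)
o=bot.get_obs();print(o["ee_pos"],o["tcp_rot"]);capfind([.466,-.3474,.066],.0105,"s1")
E
```

```text
[ 0.4661 -0.3468  0.1193] [-179.9559    0.0484 -174.2256]
outer pred px [257.4425 220.4092] found [256.9425 218.6592] r 15.175 14.678154335080597 xy [ 0.4647 -0.3479]
inner pred px [257.4425 220.4092] found [257.1925 221.4092] r 6.3 14.678154335080597 xy [ 0.4668 -0.3475]
```

Request:
carry_out(linear=[[0, -0.04, 0], [0, 0, -1], [0, 0, -1], [0, 0, -0.6], [0, 0, -0.25], [0, 0, 0], [0, 0, 0], [0, 0, 0]], rotation=[[0, 0, 0], [0, 0, 0], [0, 0, 0], [0, 0, 0], [0, 0, 0], [0, 0, 0], [0, 0, 0], [0, 0, 0]], grip=[0, 0, 0, 0, 0, 0, 0, 0])

```text
time: 26.1
ee_pos: [0.4662, -0.3476, 0.0623]
tcp_rot: [-179.9, 0.1, -174.2]
wrist_force: [0.1, 0.1, -0.7]
opening: 0.0429
grasp_force: 0.0
```

Request:
carry_out(linear=[[0, 0, 0], [0, 0, 0], [0, 0, 0], [0, 0, 0], [0, 0, 0], [0, 0, 0]], rotation=[[0, 0, 0], [0, 0, 0], [0, 0, 0], [0, 0, 0], [0, 0, 0], [0, 0, 0]], grip=[1, 1, 1, 1, 1, 1])

```text
time: 26.7
ee_pos: [0.466, -0.3475, 0.0619]
tcp_rot: [-180.0, 0.0, -174.2]
wrist_force: [-0.8, -0.3, 6.3]
opening: 0.0194
grasp_force: 24.5
```

Request:
carry_out(linear=[[0, 0, 0.2], [0, 0, 0.5], [0, 0, 1], [0, 0, 1], [0, 0, 1], [0, 0, 1], [0, 0, 0.5], [0, 0, 0], [0, 0, 0]], rotation=[[0, 0, 0], [0, 0, 0], [0, 0, 0], [0, 0, 0], [0, 0, 0], [0, 0, 0], [0, 0, 0], [0, 0, 0], [0, 0, 0]], grip=[1, 1, 1, 1, 1, 1, 1, 1, 1])

```text
time: 27.6
ee_pos: [0.4656, -0.3472, 0.1646]
tcp_rot: [180.0, -0.0, -174.2]
wrist_force: [0.6, 0.6, -0.3]
opening: 0.0193
grasp_force: 24.5
```

```bash
python3 - <<'E'
from h import *
np.set_printoptions(precision=4,suppress=True)
o=bot.get_obs();T=o["ee_pos"];print(T,o["tcp_rot"],o["opening"]);capfind(T+[0,0,.004],.0105,"s2")
f=lambda x,k:cv2.resize(x,None,fx=k,fy=k,interpolation=cv2.INTER_CUBIC)
w=bot.camera("wrist")[130:290,190:340]
ms=[P(bot.camera_model(n)) for n in("side","scene")];pp=[proj(m,[T-[0,0,.02]])[0].astype(int) for m in ms]
ps=[cv2.getRectSubPix(bot.camera(n),(60,60),tuple(map(float,p))) for n,p in zip(("side","scene"),pp)]
cv2.imwrite("pics/s3.png",np.hstack([f(w,3.0),np.vstack([f(p,4) for p in ps])]))
E
```

```text
[ 0.4656 -0.3472  0.1646] [ 179.9703   -0.0313 -174.2271] 0.01928208310384405
outer pred px [258.2204 261.9777] found [258.2204 258.9777] r 20.9 20.09510035542371 xy [ 0.4639 -0.3473]
inner pred px [258.2204 261.9777] found [258.2204 262.7277] r 8.775 20.09510035542371 xy [ 0.4661 -0.3471]
```

View pics/s3.png

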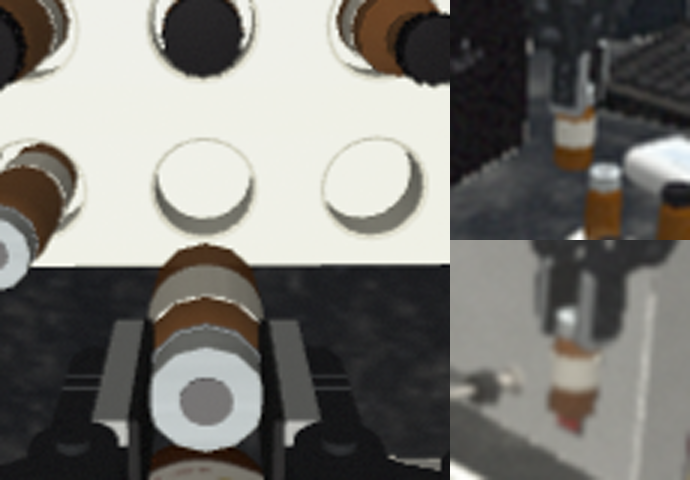

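The vial is held upright by the cap, with the cap at (206,400) between the pads. I carry it to the third tray well.

Request:
carry_out(linear=[[-0.03, 1, 0], [-0.03, 1, 0], [-0.03, 1, 0], [-0.03, 1, 0], [-0.03, 1, 0], [-0.03, 1, 0], [-0.03, 1, 0], [-0.03, 1, 0], [-0.03, 1, 0], [-0.03, 1, 0], [-0.03, 1, 0], [-0.03, 1, 0]], rotation=[[0, 0, 0.025], [0, 0, 0.025], [0, 0, 0.025], [0, 0, 0.025], [0, 0, 0.025], [0, 0, 0.025], [0, 0, 0.025], [0, 0, 0.025], [0, 0, 0.025], [0, 0, 0.025], [0, 0, 0.025], [0, 0, 0.025]], grip=[1, 1, 1, 1, 1, 1, 1, 1, 1, 1, 1, 1])

```text
time: 29.0
ee_pos: [0.4582, -0.106, 0.165]
tcp_rot: [180.0, -0.0, -171.8]
wrist_force: [0.0, 0.3, -0.0]
opening: 0.0191
grasp_force: 24.5
```

Request:
carry_out(linear=[[-0.03, 0.95, 0], [-0.03, 0.95, 0], [-0.03, 0.95, 0], [-0.03, 0.95, 0], [-0.03, 0.95, 0], [-0.03, 0.95, 0], [-0.03, 0.95, 0], [0, 0.95, 0], [0, 0, -1], [0, 0, -0.5], [0, 0, 0], [0, 0, 0]], rotation=[[0, 0, 0], [0, 0, 0], [0, 0, 0], [0, 0, 0], [0, 0, 0], [0, 0, 0], [0, 0, 0], [0, 0, 0], [0, 0, 0], [0, 0, 0], [0, 0, 0], [0, 0, 0]], grip=[1, 1, 1, 1, 1, 1, 1, 1, 1, 1, 1, 1])

```text
time: 30.2
ee_pos: [0.4541, 0.0445, 0.1354]
tcp_rot: [-180.0, -0.0, -171.8]
wrist_force: [-0.9, -0.2, -0.0]
opening: 0.0192
grasp_force: 24.5
```

```bash
python3 - <<'E'
from h import *
np.set_printoptions(precision=4,suppress=True)
o=bot.get_obs();T=o["ee_pos"];print(T,o["tcp_rot"],o["opening"]);capfind(T+[0,0,.004],.0105,"s4")
capfind([*tray(-.0275),.096],.0075,"s5")
E
```

```text
[0.4541 0.0445 0.1354] [-179.9977   -0.0191 -171.8495] 0.019196870200987322
outer pred px [258.1356 262.001 ] found [258.1356 258.751 ] r 20.975 20.06150494582157 xy [0.4523 0.0442]
inner pred px [258.1356 262.001 ] found [258.1356 262.751 ] r 8.65 20.06150494582157 xy [0.4546 0.0446]
outer pred px [176.881  227.9444] found [179.631  227.1944] r 12.0 11.321529504103799 xy [ 0.4611 -0.0075]
inner pred px [176.881  227.9444] found [178.881  229.4444] r 4.625 11.321529504103799 xy [ 0.4628 -0.0079]
```

Request:
carry_out(linear=[[0, 0, -1], [0, 0, -1], [0, 0, -0.9], [0, 0, -0.5], [0, 0, -0.25], [0, 0, -0.17], [0, 0, 0], [0, 0, 0], [0, 0, 0]], rotation=[[0, 0, 0], [0, 0, 0], [0, 0, 0], [0, 0, 0], [0, 0, 0], [0, 0, 0], [0, 0, 0], [0, 0, 0], [0, 0, 0]], grip=[1, 1, 1, 1, 1, 1, 1, 1, 1])

```text
time: 31.2
ee_pos: [0.4547, 0.0448, 0.0595]
tcp_rot: [-180.0, 0.1, -171.8]
wrist_force: [0.5, -0.5, 0.2]
opening: 0.0193
grasp_force: 24.5
```

Request:
carry_out(linear=[[0, 0, -0.03], [0, 0, 0], [0, 0, 0], [0, 0, 0], [0, 0, 0], [0, 0, 0], [0, 0, 0.4], [0, 0, 1], [0, 0, 1], [0, 0, 1], [0, 0, 1], [0, 0, 1]], rotation=[[0, 0, 0], [0, 0, 0], [0, 0, 0], [0, 0, 0], [0, 0, 0], [0, 0, 0], [0, 0, 0], [0, 0, 0], [0, 0, 0], [0, 0, 0], [0, 0, 0], [0, 0, 0]], grip=[1, 0, 0, 0, 0, 0, 0, 0, 0, 0, 0, 0])

```text
time: 32.4
ee_pos: [0.4543, 0.0447, 0.1678]
tcp_rot: [-180.0, 0.0, -171.8]
wrist_force: [-0.4, -0.2, 0.3]
opening: 0.0426
grasp_force: 0.0
```

Request:
carry_out(linear=[[0, 0, 0], [0, 0, 0]], rotation=[[0, 0, 0], [0, 0, 0]], grip=[0, 0])

```text
time: 32.6
ee_pos: [0.4545, 0.0447, 0.1665]
tcp_rot: [-180.0, 0.0, -171.8]
wrist_force: [0.3, 0.5, -0.8]
opening: 0.0424
grasp_force: 0.0
```

```bash
python3 - <<'E'
from h import *
np.set_printoptions(precision=4,suppress=True)
print(bot.get_obs()["ee_pos"]);capfind([*tray(.0275),.062],.0105,"s6");capfind([*tray(-.0275),.096],.0075,"s7")
E
```

```text
[0.4545 0.0447 0.1665]
outer pred px [258.685  198.4042] found [257.685  195.6542] r 13.35 11.809872240768165 xy [0.4517 0.0439]
inner pred px [258.685  198.4042] found [258.435  199.6542] r 4.775 11.809872240768165 xy [0.4553 0.0451]
outer pred px [187.2971 212.5757] found [188.2971 213.3257] r 8.875 9.817579194215798 xy [ 0.4624 -0.0085]
inner pred px [187.2971 212.5757] found [196.0471 234.3257] r 5.05 9.817579194215798 xy [ 0.4792 -0.0013]
```

Request:
carry_out(linear=[[0.04, -1, 0], [0.04, -1, 0], [0.04, -1, 0], [0.04, -1, 0], [0.04, -1, 0], [0.04, -1, 0], [0.04, -1, 0], [0.04, -1, 0], [0.04, -1, 0], [0.04, -1, 0], [0.04, -1, 0], [0.04, -1, 0]], rotation=[[0, 0, -0.025], [0, 0, -0.025], [0, 0, -0.025], [0, 0, -0.025], [0, 0, -0.025], [0, 0, -0.025], [0, 0, -0.025], [0, 0, -0.025], [0, 0, -0.025], [0, 0, -0.025], [0, 0, -0.025], [0, 0, -0.025]], grip=[0, 0, 0, 0, 0, 0, 0, 0, 0, 0, 0, 0])

```text
time: 33.9
ee_pos: [0.4635, -0.1959, 0.1652]
tcp_rot: [180.0, -0.1, -174.2]
wrist_force: [0.6, 0.9, -0.6]
opening: 0.043
grasp_force: 0.0
```

Request:
carry_out(linear=[[0.04, -0.94, 0], [0.04, -0.94, 0], [0.04, -0.94, 0], [0.04, -0.94, 0], [0.04, -0.94, 0], [0.04, -0.94, 0], [0.04, -0.94, 0], [0.04, -0.94, 0], [0.04, -0.94, 0], [0.04, -0.94, 0], [0, -0.94, 0], [0, 0, 0]], rotation=[[0, 0, 0], [0, 0, 0], [0, 0, 0], [0, 0, 0], [0, 0, 0], [0, 0, 0], [0, 0, 0], [0, 0, 0], [0, 0, 0], [0, 0, 0], [0, 0, 0], [0, 0, 0]], grip=[0, 0, 0, 0, 0, 0, 0, 0, 0, 0, 0, 0])

```text
time: 35.1
ee_pos: [0.4716, -0.4045, 0.1656]
tcp_rot: [180.0, -0.0, -174.3]
wrist_force: [-0.3, 1.1, -0.1]
opening: 0.0426
grasp_force: 0.0
```

Request:
carry_out(linear=[[0, 0, -0.5], [0, 0, -0.5], [0, 0, 0], [0, 0, 0], [0, 0, 0]], rotation=[[0, 0, 0], [0, 0, 0], [0, 0, 0], [0, 0, 0], [0, 0, 0]], grip=[0, 0, 0, 0, 0])

```text
time: 35.6
ee_pos: [0.4721, -0.4018, 0.1466]
tcp_rot: [-180.0, 0.0, -174.2]
wrist_force: [-0.1, 0.2, 0.2]
opening: 0.0424
grasp_force: 0.0
```

```bash
python3 - <<'E'
from h import *
np.set_printoptions(precision=4,suppress=True)
o=bot.get_obs();print(o["ee_pos"],o["tcp_rot"]);capfind([.472,-.402,.094],.0105,"t1")
E
```

```text
[ 0.4721 -0.4018  0.1466] [-179.9827    0.0159 -174.1952]
outer pred px [257.8928 220.7851] found [257.6428 219.7851] r 14.625 14.718364188479258 xy [ 0.4713 -0.4023]
inner pred px [257.8928 220.7851] found [257.6428 221.2851] r 6.5 14.718364188479258 xy [ 0.4724 -0.4021]
```

Request:
carry_out(linear=[[0, 0, -1], [0, 0, -1], [0, 0, -1], [0, 0, -1], [0, 0, -0.5], [0, 0, 0], [0, 0, 0], [0, 0, 0]], rotation=[[0, 0, 0], [0, 0, 0], [0, 0, 0], [0, 0, 0], [0, 0, 0], [0, 0, 0], [0, 0, 0], [0, 0, 0]], grip=[0, 0, 0, 0, 0, 0, 0, 0])

```text
time: 36.45
ee_pos: [0.4725, -0.4025, 0.0577]
tcp_rot: [-179.9, 0.1, -174.2]
wrist_force: [0.2, 0.3, 0.7]
opening: 0.0429
grasp_force: 0.0
```

Request:
carry_out(linear=[[0, 0, 0], [0, 0, 0], [0, 0, 0], [0, 0, 0], [0, 0, 0], [0, 0, 0]], rotation=[[0, 0, 0], [0, 0, 0], [0, 0, 0], [0, 0, 0], [0, 0, 0], [0, 0, 0]], grip=[1, 1, 1, 1, 1, 1])

```text
time: 37.05
ee_pos: [0.4724, -0.4024, 0.0573]
tcp_rot: [-179.9, 0.1, -174.2]
wrist_force: [-0.3, 0.2, 6.1]
opening: 0.0232
grasp_force: 24.5
```

Request:
carry_out(linear=[[0, 0, 0.3], [0, 0, 0.7], [0, 0, 1], [0, 0, 1], [0, 0, 1], [0, 0, 1], [0, 0, 0.5], [0, 0, 0], [0, 0, 0]], rotation=[[0, 0, 0], [0, 0, 0], [0, 0, 0], [0, 0, 0], [0, 0, 0], [0, 0, 0], [0, 0, 0], [0, 0, 0], [0, 0, 0]], grip=[1, 1, 1, 1, 1, 1, 1, 1, 1])

```text
time: 37.95
ee_pos: [0.4719, -0.402, 0.1658]
tcp_rot: [180.0, -0.0, -174.2]
wrist_force: [0.5, 0.3, -0.1]
opening: 0.0228
grasp_force: 24.6
```

Request:
carry_out(linear=[[-0.05, 1, 0], [-0.05, 1, 0], [-0.05, 1, 0], [-0.05, 1, 0], [-0.05, 1, 0], [-0.05, 1, 0], [-0.05, 1, 0], [-0.05, 1, 0], [-0.05, 1, 0], [-0.05, 1, 0], [-0.05, 1, 0], [-0.05, 1, 0]], rotation=[[0, 0, 0.025], [0, 0, 0.025], [0, 0, 0.025], [0, 0, 0.025], [0, 0, 0.025], [0, 0, 0.025], [0, 0, 0.025], [0, 0, 0.025], [0, 0, 0.025], [0, 0, 0.025], [0, 0, 0.025], [0, 0, 0.025]], grip=[1, 1, 1, 1, 1, 1, 1, 1, 1, 1, 1, 1])

```text
time: 39.15
ee_pos: [0.4594, -0.1609, 0.1655]
tcp_rot: [180.0, -0.1, -171.8]
wrist_force: [-0.1, -0.6, -0.0]
opening: 0.0232
grasp_force: 24.6
```

Request:
carry_out(linear=[[-0.05, 1, 0], [-0.05, 1, 0], [-0.05, 1, 0], [-0.05, 1, 0], [-0.05, 1, 0], [-0.05, 1, 0], [-0.05, 1, 0], [-0.05, 1, 0], [-0.05, 1, 0], [-0.05, 1, 0], [-0.05, 1, 0], [-0.05, 1, 0]], rotation=[[0, 0, 0], [0, 0, 0], [0, 0, 0], [0, 0, 0], [0, 0, 0], [0, 0, 0], [0, 0, 0], [0, 0, 0], [0, 0, 0], [0, 0, 0], [0, 0, 0], [0, 0, 0]], grip=[1, 1, 1, 1, 1, 1, 1, 1, 1, 1, 1, 1])

```text
time: 40.35
ee_pos: [0.4473, 0.0789, 0.1655]
tcp_rot: [-180.0, -0.1, -171.8]
wrist_force: [0.2, 0.3, 0.1]
opening: 0.0229
grasp_force: 24.6
```

Request:
carry_out(linear=[[-0.05, 0.7, 0], [-0.03, 0.38, 0], [0, 0, -0.7], [0, 0, -0.8], [0, 0, 0], [0, 0, 0], [0, 0, 0]], rotation=[[0, 0, 0], [0, 0, 0], [0, 0, 0], [0, 0, 0], [0, 0, 0], [0, 0, 0], [0, 0, 0]], grip=[1, 1, 1, 1, 1, 1, 1])

```text
time: 41.05
ee_pos: [0.4465, 0.0992, 0.1367]
tcp_rot: [180.0, 0.0, -171.9]
wrist_force: [-0.1, -0.2, -0.1]
opening: 0.0231
grasp_force: 24.6
```

```bash
python3 - <<'E'
from h import *
np.set_printoptions(precision=4,suppress=True)
o=bot.get_obs();T=o["ee_pos"];print(T,o["tcp_rot"],o["opening"]);capfind(T+[0,0,.037],.0105,"t4")
capfind([*tray(.0275),.062],.0105,"t5")
E
```

```text
[0.4465 0.0992 0.1367] [ 179.9992    0.0286 -171.8604] 0.02307569238805479
outer pred px [258.1861 303.5821] found [257.9361 297.3321] r 26.275 25.476340616339552 xy [0.4436 0.0987]
inner pred px [258.1861 303.5821] found [256.4361 303.8321] r 9.575 25.476340616339552 xy [0.4468 0.0985]
outer pred px [188.6634 209.9753] found [189.4134 208.9753] r 14.275 13.446968565069497 xy [0.4532 0.0456]
inner pred px [188.6634 209.9753] found [188.4134 210.9753] r 5.825 13.446968565069497 xy [0.455 0.045]
```

Aligned. I descend about 82 mm, to TCP z≈0.054.

Request:
carry_out(linear=[[0, 0, -1], [0, 0, -1], [0, 0, -1], [0, 0, -0.7], [0, 0, -0.3], [0, 0, -0.1], [0, 0, 0], [0, 0, 0], [0, 0, 0]], rotation=[[0, 0, 0], [0, 0, 0], [0, 0, 0], [0, 0, 0], [0, 0, 0], [0, 0, 0], [0, 0, 0], [0, 0, 0], [0, 0, 0]], grip=[1, 1, 1, 1, 1, 1, 1, 1, 1])

```text
time: 42.05
ee_pos: [0.4468, 0.0996, 0.055]
tcp_rot: [180.0, 0.1, -171.8]
wrist_force: [0.5, -0.3, -0.1]
opening: 0.023
grasp_force: 24.6
```

Request:
carry_out(linear=[[0, 0, -0.03], [0, 0, 0], [0, 0, 0], [0, 0, 0], [0, 0, 0], [0, 0, 0], [0, 0, 0.4], [0, 0, 1], [0, 0, 1], [0, 0, 1], [0, 0, 1], [0, 0, 1]], rotation=[[0, 0, 0], [0, 0, 0], [0, 0, 0], [0, 0, 0], [0, 0, 0], [0, 0, 0], [0, 0, 0], [0, 0, 0], [0, 0, 0], [0, 0, 0], [0, 0, 0], [0, 0, 0]], grip=[1, 0, 0, 0, 0, 0, 0, 0, 0, 0, 0, 0])

```text
time: 43.25
ee_pos: [0.4463, 0.0995, 0.1632]
tcp_rot: [180.0, 0.0, -171.8]
wrist_force: [0.8, 0.1, -0.5]
opening: 0.0427
grasp_force: 0.0
```

Request:
carry_out(linear=[[-1, 0, 0.5], [-1, 0, 0.5], [-1, 0, 0.5], [-1, 0, 0.5], [0, 0, 0], [0, 0, 0], [0, 0, 0]], rotation=[[0, 0, 0], [0, 0, 0], [0, 0, 0], [0, 0, 0], [0, 0, 0], [0, 0, 0], [0, 0, 0]], grip=[0, 0, 0, 0, 0, 0, 0])

```text
time: 43.95
ee_pos: [0.3668, 0.0995, 0.2015]
tcp_rot: [-180.0, -0.0, -171.8]
wrist_force: [0.6, 0.7, -0.4]
opening: 0.0429
grasp_force: 0.0
```

```bash
python3 - <<'E'
from h import *
np.set_printoptions(precision=4,suppress=True)
print(bot.get_obs()["ee_pos"])
for y,z,r in((.0825,.09,.0105),(.0275,.062,.0105),(-.0275,.096,.0075),(-.0825,.074,.012)): print(tray(y));capfind([*tray(y),z],r,f"z{z}")
E
```

```text
[0.3668 0.0995 0.2015]
[0.4463 0.0996]
outer pred px [246.9114 272.3824] found [247.1614 270.1324] r 11.575 10.547295665119497 xy [0.4437 0.0995]
inner pred px [246.9114 272.3824] found [247.1614 272.8824] r 4.35 10.547295665119497 xy [0.4468 0.0999]
[0.4541 0.0451]
outer pred px [197.3368 258.4613] found [199.3368 251.2113] r 8.6 9.711513985187972 xy [0.445  0.0466]
inner pred px [197.3368 258.4613] found [190.5868 260.9613] r 5.05 9.711513985187972 xy [0.4582 0.0381]
[ 0.4619 -0.0093]
outer pred px [133.5735 276.2369] found [135.5735 277.7369] r 6.85 7.8298234885846965 xy [ 0.4633 -0.0074]
inner pred px [133.5735 276.2369] found [134.3235 276.9869] r 2.9 7.8298234885846965 xy [ 0.4626 -0.0086]
[ 0.4697 -0.0638]
outer pred px [ 89.8621 264.5115] found [ 90.8621 260.7615] r 13.1 11.70810641600987 xy [ 0.4651 -0.0626]
inner pred px [ 89.8621 264.5115] found [ 89.3621 263.5115] r 5.275 11.70810641600987 xy [ 0.4686 -0.0642]
```

The short vial's circle fit from this angle is doubtful, so I recheck it from straight above.

Request:
carry_out(linear=[[1, -0.7, 0], [1, -0.7, 0], [1, -0.7, 0], [1, -0.7, 0], [0, 0, 0], [0, 0, 0], [0, 0, 0]], rotation=[[0, 0, 0], [0, 0, 0], [0, 0, 0], [0, 0, 0], [0, 0, 0], [0, 0, 0], [0, 0, 0]], grip=[0, 0, 0, 0, 0, 0, 0])

```text
time: 44.85
ee_pos: [0.4458, 0.0438, 0.2015]
tcp_rot: [180.0, -0.0, -171.8]
wrist_force: [-1.5, 0.2, 0.5]
opening: 0.043
grasp_force: 0.0
```

```bash
python3 - <<'E'
from h import *
np.set_printoptions(precision=4,suppress=True)
print(bot.get_obs()["ee_pos"])
for y,z,r in((.0825,.09,.0105),(.0275,.062,.0105),(-.0275,.096,.0075),(-.0825,.074,.012)): print(tray(y));capfind([*tray(y),z],r,f"y{z}")
E
```

```text
[0.4458 0.0438 0.2015]
[0.4463 0.0996]
outer pred px [318.106  205.3138] found [316.856  204.3138] r 12.325 11.284891373917 xy [0.4455 0.0982]
inner pred px [318.106  205.3138] found [318.106  205.5638] r 4.85 11.284891373917 xy [0.4465 0.0996]
[0.4541 0.0451]
outer pred px [258.1889 196.2861] found [257.4389 192.7861] r 10.775 10.324692581219887 xy [0.4505 0.0438]
inner pred px [258.1889 196.2861] found [257.6889 197.2861] r 4.35 10.324692581219887 xy [0.4552 0.0448]
[ 0.4619 -0.0093]
outer pred px [197.0475 207.2455] found [198.5475 208.4955] r 7.75 8.390089182317894 xy [ 0.4629 -0.0079]
inner pred px [197.0475 207.2455] found [198.2975 208.2455] r 3.45 8.390089182317894 xy [ 0.4627 -0.0081]
[ 0.4697 -0.0638]
outer pred px [145.2738 199.6545] found [145.7738 197.4045] r 13.25 12.490090216505894 xy [ 0.4673 -0.0633]
inner pred px [145.2738 199.6545] found [144.2738 199.6545] r 5.375 12.490090216505894 xy [ 0.4698 -0.0647]
```

All four caps lie within about 2 mm of their well centres, in order, and the arm is clear. I hand in.

```bash
python3 -c "
from workcell import bot
print(bot.job_done())"
```

```text
the job is handed in; nothing more can be done
None
```

All four silver-capped vials are in the tray in run order (straight, necked, short, tall from the bevelled end), each cap within about 2 mm of its well centre, and the job is handed in with no verdict shown; on the first grasp a finger pressed the necked vial's cap with a wrist force of about 67 N, which could matter if it counts against the 40 N body-contact limit, and I did not re-measure the retains at the end.

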